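Find the loose swing bolt on the leak-test stand and hold its clamp cap open

ROBOT

A 7-joint arm with a two-finger parallel gripper is mounted at the origin on the work surface. World frame = base frame: x ahead of the robot, y to its left, z up, the work surface at z = 0. Lengths are in mm, angles in rad, forces in N, time in s.
With the tool pointing down it reaches from about 425 to 950 mm from the base axis. Payload 4.7 kg.
Tool frame: the origin (TCP) lies on the centre line of the jaws, within the pads' length; the fingertips stand 14 mm ahead of it and the grasp point (between the pads) lies 5 mm behind it; z points along the fingers, x is the direction in which the jaws open and shut, and the axes are right-handed (so a half turn about z gives the same grasp; the last joint's range is limited). The gripper opens to 85 mm and grips with 20 to 120 N. Pads are 22 mm wide; open, the fingers measure 114 mm over their backs; the gripper's body (76 mm by 85 mm) begins 54 mm behind the grasp point. The pads swing forward as they close: fully open they stand 13 mm farther back than shut.
Start: joints at [1.22, 0.469, -0.049, 1.532, 0.024, 1.141, -0.082], TCP at [213.531, -640.353, 245.335] pointing down, gripper open.
Joint ranges: [-2.59, 2.59], [-0.33, 1.99], [-1.39, 1.29], [0.1, 2.45], [-1.04, 4.18], [0.21, 1.99], [-2.66, 2.66]. Speed limits (rad/s): [2.57, 2.57, 3.14, 3.14, 3.14, 3.14, 3.14].

INTERFACE

Orientations are given as a 3x3 rotation matrix whose columns are the frame's x, y, z axes.
In Python, from workcell import r gives the robot as it stands. The module is installed in compiled form; this text tells all that it offers.
- The arm moves only by the tool drive_tool, never from a script. Its argument "deltas" is text: rows parted by semicolons, each of 4 numbers parted by spaces: the shift along the tool's x, y, z in m, then the turn about the tool's z in rad. A call has 1 to 20 rows; each row shifts and turns the commanded pose from where the row before left it, along the tool's axes as they then stand; what a row does not reach is not made up. A row lasts 1/8 s, in which the tool goes at most 62.5 mm and 10.7 degrees, less where a joint would pass 70% of its speed; a pose out of reach is approached as far as the arm can. A call with a gripper value outside its range is refused whole. "fingers" is the closure, from -1 (fully open) to 1 (shut), set as the call begins (left out, the last holds). The fingers move at their own pace and stop on an object; the grip force is fixed at half the most. Time passes only in rows, so rows that do not move let the fingers close. It gives the time, the measured TCP pose, the force and the opening at its end, in the units of the state.
- r.observe(): the state, without advancing time (a new reading comes with each control period).
- r.read_camera(name): name is "side" or "top"; returns (picture, depth): 420x560x3 uint8, blue, green, red; 420x560 float32, mm along the optical axis (not along the pixel's ray), 0 where there is no reading.
- r.get_calibration(name): a dict with "fx", "fy", "cx", "cy" (pixels), "xyz" and "rotation" of the camera in the world. Camera axes: x right, y up, looking along -z (the intrinsics and any distortion apply to the point x, -y, -z); pixel columns grow to the right and rows downward; lengths in mm; the calibration is good to about 2 mm. A picture is of the moment at which its call begins. get_calibration takes no time and is no camera call.
- r.job_done(): hands the job in, once; it reports no verdict.
Trained networks look in the newest picture that a camera, given by its name, has taken for a name from the list of things; names that differ only in an ending like _2 or _b are one class to them, and where a whole thing is asked for, a point or a joint stands for the part that bears it (a point fixed in the world has none). Each returns a list of dicts, best first, with "score" (0 to 1); they miss things now and then, are a little off and sometimes report something else, mostly with a low value. They report only what shows in the picture. A call takes as long as a camera call.
- r.find_in(camera, name): "at" ([column, row] in pixels, amid what is visible of it).
The state is a dict: "t": time; "joint_pos": joint angles; "qd": joint speeds; "effort": joint torques, N m; "position": TCP position; "tool_rot": TCP orientation; "force": force on the tool from outside, world axes, zero at the start; "wrist_torque": the same for the moment, N m; "grip_width": opening from 0.0 (shut) to 1.0 (fully open).
Only numpy, scipy, OpenCV 4.12 (cv2) and the standard library are available. Lean on these libraries where they do the work, as an engineer would, in place of code of your own. Each camera call takes 0.05 s, during which the arm holds its last target. There are 200 camera calls.

TASK

One of the three swing bolts that clamp the tube on the leak-test stand was left loose: gently tap the bolts on their nuts, outwards from the tube, until you find the one that gives and swing it right out of its slot. Then lift that clamp's cap more than half open and finish while holding it up there, so that its liner can be inspected; the other two clamps stay shut, the tight bolts must not be bent and the things lying around the stand stay where they are.

Things in the scene. Friction and masses are not known exactly. Their poses are not given: they have to be found in the camera images.
- stand: leak-test stand fixed to the bench: plate 130 (x) by 290 (y) by 12 mm with a 38 mm steel tube along y, axis 60 mm up, in three hinged clamps at y = +95 (left), 0 (middle), -95 mm (right). Tube with end fittings: y -198 to +297 mm, at most 85 mm high. Origin: centre of the plate's underside; x away from the robot, z up. A bolt stands upright in front (-x) of each clamp
- nut_left (a point): fixed point of the stand, (-50, 95, 91) mm in its frame: middle of the left bolt's nut while upright (stays when it swings). Nut: barrel 19 mm wide, 80 to 106 mm above the bench, flange 22 mm wide below it from 76 mm; bolt end 8 mm wide, to 114 mm. The bolt turns about a pin along y 55 mm under this point, only towards -x, away from the tube. Which is loose cannot be seen
- nut_middle (a point): fixed point of the stand, (-50, 0, 91) mm in its frame: middle of the middle bolt's nut while upright (stays when it swings). Nut: barrel 19 mm wide, 80 to 106 mm above the bench, flange 22 mm wide below it from 76 mm; bolt end 8 mm wide, to 114 mm. The bolt turns about a pin along y 55 mm under this point, only towards -x, away from the tube. Which is loose cannot be seen
- nut_right (a point): fixed point of the stand, (-50, -95, 91) mm in its frame: middle of the right bolt's nut while upright (stays when it swings). Nut: barrel 19 mm wide, 80 to 106 mm above the bench, flange 22 mm wide below it from 76 mm; bolt end 8 mm wide, to 114 mm. The bolt turns about a pin along y 55 mm under this point, only towards -x, away from the tube. Which is loose cannot be seen
- cap_left: left clamp's cap, grey metal, about 0.16 kg, 26 mm wide, top 86 mm above the bench. Origin: centre of its lug, a fork plate 30 mm wide (y), 12 mm thick, from 10 mm before the origin (-x) to 26 mm behind, 11 mm slot open to -x; shut: at (-50, 95, 68) mm in the stand, same axes. The stand under the lug is 26 mm wide (y), so the lug's sides are free to pinch. Locked while its bolt is in the slot
- hinge_left (a joint): opening of the left cap: 0 shut, grows as the lug goes up, stop at 1.4 rad. Hinge pin along y at x = +34, z = 60 mm in the stand: 84 mm behind (+x) and 8 mm below the lug's centre. The cap's weight and a light spring shut it again (1 to 2 N at the lug)
- cap_middle: middle clamp's cap, grey metal, about 0.16 kg, 26 mm wide, top 86 mm above the bench. Origin: centre of its lug, a fork plate 30 mm wide (y), 12 mm thick, from 10 mm before the origin (-x) to 26 mm behind, 11 mm slot open to -x; shut: at (-50, 0, 68) mm in the stand, same axes. The stand under the lug is 26 mm wide (y), so the lug's sides are free to pinch. Locked while its bolt is in the slot
- hinge_middle (a joint): opening of the middle cap: 0 shut, grows as the lug goes up, stop at 1.4 rad. Hinge pin along y at x = +34, z = 60 mm in the stand: 84 mm behind (+x) and 8 mm below the lug's centre. The cap's weight and a light spring shut it again (1 to 2 N at the lug)
- cap_right: right clamp's cap, grey metal, about 0.16 kg, 26 mm wide, top 86 mm above the bench. Origin: centre of its lug, a fork plate 30 mm wide (y), 12 mm thick, from 10 mm before the origin (-x) to 26 mm behind, 11 mm slot open to -x; shut: at (-50, -95, 68) mm in the stand, same axes. The stand under the lug is 26 mm wide (y), so the lug's sides are free to pinch. Locked while its bolt is in the slot
- hinge_right (a joint): opening of the right cap: 0 shut, grows as the lug goes up, stop at 1.4 rad. Hinge pin along y at x = +34, z = 60 mm in the stand: 84 mm behind (+x) and 8 mm below the lug's centre. The cap's weight and a light spring shut it again (1 to 2 N at the lug)
- loose_bolt (a joint): swing of the one loose bolt, in whichever clamp it stands: 0 upright in the slot, grows as its top goes towards the stand's -x, stop at 1.5 rad, lying nearly level. Under 1 N at the nut moves it; beyond about 0.35 rad it drops out by itself and stays down. Beyond 0.7 rad it is clear of the lug.
- firm_bolt_1 (a joint): bend of one of the two tight bolts (either could be in any clamp): 0 at rest; a push on the nut's barrel 60 mm over the pin bends it 0.02 rad for each 10 N and it springs back.
- firm_bolt_2 (a joint): bend of one of the two tight bolts (either could be in any clamp): 0 at rest; a push on the nut's barrel 60 mm over the pin bends it 0.02 rad for each 10 N and it springs back.
- meter: bystander: orange hand-held multimeter lying on its back, 150 (x) by 75 by 48 mm high, origin under its centre
- mouse: bystander: black computer mouse 105 (x) by 60 by 33 mm high, origin under its centre
- spanner: bystander: steel spanner 150 mm long lying along its x, origin under its middle
- ferrule: bystander: steel ring lying flat, 50 mm outside, 38 mm inside, 16 mm high, origin under its centre

How it is judged (in metres and radians):
On the way:
1. the loose bolt is swung out of its slot (beyond 0.7 rad) while all three caps are still shut (value of joint loose_bolt above 0.7 rad and value of joint each of hinge_left, hinge_middle, hinge_right below 0.1 rad), for 0.2 s.
At the end, for the whole second after the job is handed in: the loose bolt is out of its slot (beyond 0.7 rad), its clamp's cap is open beyond 0.7 rad of its 1.4 rad and touched by the gripper's fingers with more than 0.3 N, which hold it up through the last second; the other two caps are shut (under 0.1 rad) (value of joint loose_bolt above 0.7 rad and ((value of joint hinge_left above 0.7 rad and contact force between the fingers and cap_left above 0.3 N and value of joint each of hinge_middle, hinge_right below 0.1 rad) or (value of joint hinge_middle above 0.7 rad and contact force between the fingers and cap_middle above 0.3 N and value of joint each of hinge_left, hinge_right below 0.1 rad) or (value of joint hinge_right above 0.7 rad and contact force between the fingers and cap_right above 0.3 N and value of joint each of hinge_left, hinge_middle below 0.1 rad))); the arm keeps its last pose, push and grip.
It fails at once if a tight bolt is bent by more than 0.08 rad (about 40 N on its nut) (value of joint any of firm_bolt_1, firm_bolt_2 above 0.08 rad or value of joint any of firm_bolt_1, firm_bolt_2 below -0.08 rad).
It fails at once if the multimeter, mouse, spanner or ring is moved more than 30 mm (distance of any of meter, mouse, spanner, ferrule from where it was at the start of the episode above 0.03 m).
It also fails if it takes over 48 s, if anything falls off the work surface, if the arm or the gripper's body presses on something with over 40 N, if the wrist force passes 120 N, or if a joint passes its speed limit or range.

## Working session

There is one attempt and no reset: what is moved stays moved. The work goes in short steps, Python scripts to look and compute and a tool call to move; the robot and the scene stay as the last step left them, time stands still between calls to the robot, and variables do not carry over. Pictures are saved under pics/ and viewed, about 8 in all and at most 12, crops included, and the job is handed in when it is done.

Besides the shell and the picture viewer there is one more tool, called after "Request:" as name(argument=value, ...), one argument or row to a line, values as JSON. drive_tool: Moves the arm, as the interface text tells. Its arguments: {"type":"object","properties":{"deltas":{"type":"string"},"fingers":{"type":"number"}},"required":["deltas"]}

```bash
mkdir -p pics; cat > h.py <<'E'
import numpy as np, cv2
from workcell import r
def cam(n):
    c=r.get_calibration(n); p,d=r.read_camera(n); return c,p,d
def px2w(c,u,v,z):
    """depth z -> world"""
    p=np.array([(u-c['cx'])/c['fx']*z,-(v-c['cy'])/c['fy']*z,-z]); return np.array(c['rotation'])@p+np.array(c['xyz'])
def w2px(c,P):
    q=np.array(c['rotation']).T@(np.array(P)-np.array(c['xyz'])); return c['cx']+c['fx']*q[0]/-q[2], c['cy']+c['fy']*-q[1]/-q[2]
def cloud(c,d):
    v,u=np.nonzero(d>0); z=d[v,u]
    p=np.stack([(u-c['cx'])/c['fx']*z,-(v-c['cy'])/c['fy']*z,-z],1); return p@np.array(c['rotation']).T+np.array(c['xyz']),u,v
E
python3 - <<'E'
from h import *
o=r.observe(); print(o['t'],o['position'],np.round(o['tool_rot'],3).tolist(),o['grip_width'],o['force'])
for n in('top','side'):
    c,p,d=cam(n); cv2.imwrite(f'pics/{n}0.png',p); print({k:np.round(v,3).tolist() for k,v in c.items()})
    for k in('stand','nut_left','nut_middle','nut_right','cap_left','cap_middle','cap_right','meter','mouse','spanner','ferrule'):
        for f in r.find_in(n,k)[:3]:
            u,v=f['at']; z=d[int(v),int(u)]; print(n,k,round(f['score'],2),np.round(f['at']),np.round(px2w(c,u,v,z)) if z else None)
E
```

```text
0.0 [ 213.32016529 -639.81746686  244.23568596] [[0.316, -0.949, -0.001], [-0.949, -0.316, 0.002], [-0.002, 0.0, -1.0]] 0.9994268210144486 [-0.0855521   0.26581924  0.8504277 ]
{'fx': 466.968, 'fy': 466.968, 'cx': 288.586, 'cy': 199.804, 'xyz': [457.084, 24.012, 1259.672], 'rotation': [[-0.005, 0.99, -0.141], [-1.0, -0.004, 0.01], [0.009, 0.141, 0.99]]}
top stand 0.98 [290. 231.] [547.   8.  75.]
top nut_left 0.56 [288. 230.] [549.  15.  79.]
top nut_middle 0.63 [290. 232.] [544.   8.  81.]
top nut_right 0.8 [289. 230.] [547.  11.  79.]
top cap_left 0.87 [261. 244.] [512.  82.  80.]
top cap_middle 0.76 [292. 230.] [546.   3.  83.]
top cap_right 0.72 [328. 217.] [580. -88.  85.]
top meter 0.84 [245. 185.] [669. 127.  43.]
top meter 0.52 [258. 240.] [522.  90.  86.]
top meter 0.42 [331. 219.] [575. -95.  84.]
top mouse 0.8 [406. 228.] [ 556. -299.   31.]
top mouse 0.68 [326. 217.] [579. -82.  86.]
top spanner 0.97 [346. 171.] [ 715. -147.    5.]
{'fx': 473.898, 'fy': 473.898, 'cx': 275.512, 'cy': 214.246, 'xyz': [-74.772, -622.441, 610.8], 'rotation': [[0.702, 0.333, -0.63], [-0.712, 0
[... 151 characters left out ...]
 [274. 254.] [556. -19.  20.]
side nut_right 0.97 [274. 252.] [551. -20.  29.]
side nut_right 0.65 [382. 327.] [ 521. -321.   30.]
side nut_right 0.3 [267. 234.] [537. -14.  78.]
side cap_left 0.55 [233. 223.] [513.  69.  79.]
side cap_middle 0.65 [268. 235.] [537. -17.  78.]
side cap_middle 0.3 [271. 252.] [542. -22.  33.]
side cap_right 0.77 [310. 246.] [ 571. -106.   77.]
side meter 0.69 [270. 212.] [665. 107.  35.]
side mouse 0.73 [260. 238.] None
side mouse 0.64 [382. 324.] [ 528. -318.   31.]
side spanner 0.81 [369. 252.] [ 737. -147.    5.]
side spanner 0.34 [312. 245.] [ 572. -110.   80.]
side ferrule 0.53 [177. 244.] [444. 193.  -3.]
side ferrule 0.35 [384. 324.] [ 532. -320.   30.]
```

```bash
python3 - <<'E'
from h import *
c,p,d=cam('top'); P,u,v=cloud(c,d)
m=(P[:,2]>98)&(P[:,2]<125)&(abs(P[:,0]-520)<150)&(abs(P[:,1])<250)
im=np.zeros(d.shape,np.uint8); im[v[m],u[m]]=1
n,l,s,ce=cv2.connectedComponentsWithStats(im)
lab=l[v,u]
for i in range(1,n):
    print(s[i,4],np.round(P[lab==i].mean(0),1),np.round(P[lab==i].max(0)),ce[i])
# tube axis: ridge 70..82
m=(P[:,2]>72)&(P[:,2]<92)&(abs(P[:,0]-540)<170)&(abs(P[:,1])<350)
q=P[m]; print(q.min(0),q.max(0),cv2.fitLine(q[:,:2].astype(np.float32),cv2.DIST_HUBER,0,.01,.01).ravel())
# plate 8..16
m=(P[:,2]>7)&(P[:,2]<17)&(abs(P[:,0]-540)<150)&(abs(P[:,1])<190)
print(cv2.minAreaRect(P[m][:,:2].astype(np.float32)))
a=cv2.resize(p[120:300,180:440],None,fx=3,fy=3,interpolation=cv2.INTER_CUBIC); cv2.imwrite('pics/topc.png',a)
E
```

```text
51 [ 535.  -108.2  106.4] [ 545. -100.  117.] [337.52941176 234.07843137]
51 [507.4 -18.  105.9] [516.  -8. 115.] [301.1372549  245.47058824]
51 [479.6  72.3 106.1] [490.  81. 119.] [264.45098039 257.05882353]
[ 467.87431468 -196.07442419   72.00240213] [629.68360566 260.60755092  90.98661386] [ 2.9151073e-01 -9.5656759e-01  5.4807367e+02  1.4736197e+01]
((552.293212890625, 7.48974609375), (345.8184814453125, 298.7836608886719), 85.3549575805664)
```

View pics/topc.png

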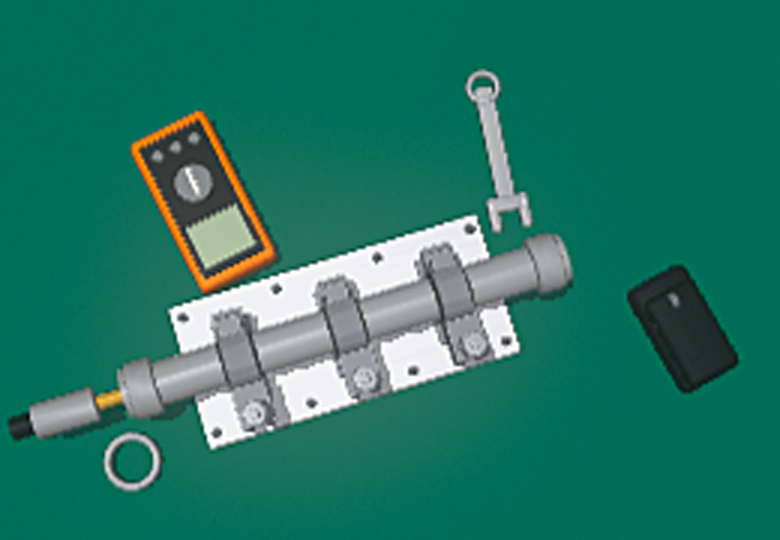

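View pics/side0.png

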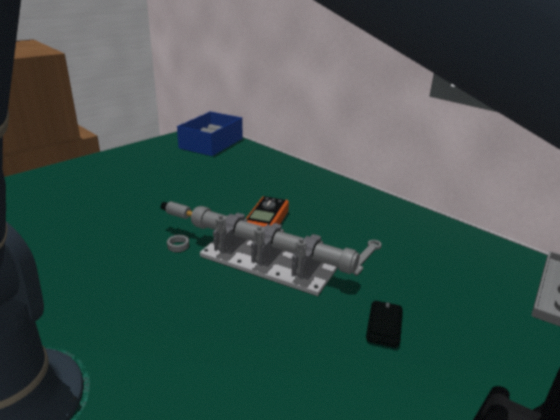

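The top view shows bolts at crop (475,345), (365,378) and (255,413), which are world (535,-108), (507,-18) and (480,72). The stand is yawed about 17°, and the 189 mm spacing agrees with the given 190. The ring is at crop (132,460), with the meter behind the stand and the mouse to the right. The side view agrees.

I'll move in with the fingers shut, above the tube side of the right nut.

Request:
drive_tool(
  deltas="0 0 0 0.025;-0.0259 -0.0313 0.005 0;-0.0259 -0.0313 0.005 0;-0.0259 -0.0313 0.005 0;-0.0259 -0.0313 0.005 0;-0.0259 -0.0313 0.005 0;-0.0259 -0.0313 0.005 0;-0.0259 -0.0313 0.005 0;-0.0259 -0.0313 0.005 0;-0.0259 -0.0313 0.005 0;-0.0259 -0.0313 0.005 0;-0.0259 -0.0313 0.005 0;-0.0259 -0.0313 0.005 0;-0.0259 -0.0313 0.005 0;-0.0259 -0.0313 0.005 0;-0.0259 -0.0313 0.005 0;-0.0259 -0.0313 0.005 0;0 0 0 0;0 0 0 0;0 0 0 0",
  fingers=1,
)

```text
t: 3.75
position: [570.7, -99.2, 165.4]
tool_rot: [[0.29, -0.957, -0.0], [-0.957, -0.29, -0.001], [0.001, 0.0, -1.0]]
force: [-0.4, -0.5, 0.6]
grip_width: -0.004
```

Request:
drive_tool(
  deltas="-0.002 0 0.015 0;0 0 0.015 0;0 0 0.014 0;0 0 0.010 0;0 0 0.004 0;0 0 0 0;0 0 0 0",
)

```text
t: 4.62
position: [571.1, -95.7, 107.8]
tool_rot: [[0.293, -0.956, 0.001], [-0.956, -0.293, -0.0], [0.001, -0.001, -1.0]]
force: [0.1, 0.5, -0.3]
grip_width: 0.003
```

```bash
python3 - <<'E'
from h import *
c,p,d=cam('side'); print(r.observe()['position'],r.observe()['force'])
cv2.imwrite('pics/s1.png',cv2.resize(p[190:310,170:400],None,fx=3.4,fy=3.4,interpolation=cv2.INTER_CUBIC))
E
```

```text
[571.06529059 -95.71629239 107.86463475] [ 0.13285875 -0.60177776 -0.01023394]
```

View pics/s1.png

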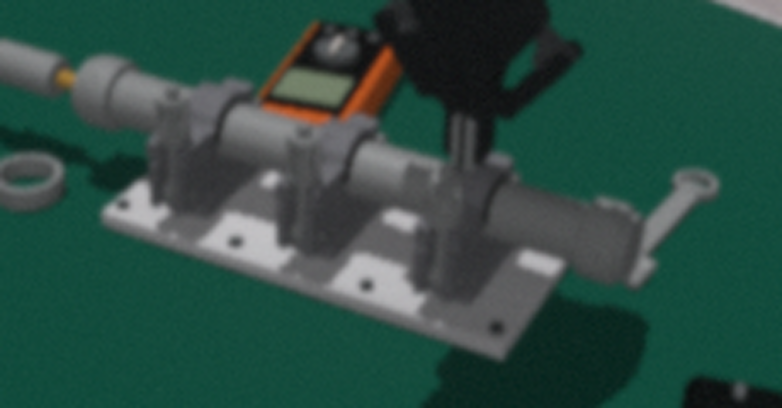

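The shut fingertips (crop 465,145) stand behind the right bolt's nut on the tube side, clear of the cap. I'll push gently towards -x.

Request:
drive_tool(
  deltas="0 0.004 0 0;0 0.004 0 0;0 0.003 0 0;0 0 0 0;0 0 0 0",
)

```text
t: 5.3
position: [560.2, -98.9, 107.4]
tool_rot: [[0.292, -0.956, 0.0], [-0.956, -0.292, -0.0], [0.0, -0.0, -1.0]]
force: [0.3, -0.9, 0.7]
grip_width: -0.005
```

Request:
drive_tool(
  deltas="0 0.001 0 0;0 0.001 0 0;0 0 0 0;0 0 0 0",
)

```text
t: 5.8
position: [558.2, -99.5, 107.3]
tool_rot: [[0.292, -0.956, 0.0], [-0.956, -0.292, -0.0], [0.0, -0.0, -1.0]]
force: [1.0, -0.3, 0.0]
grip_width: -0.001
```

Request:
drive_tool(
  deltas="0 0.001 0 0;0 0.001 0 0;0 0 0 0;0 0 0 0",
)

```text
t: 6.3
position: [556.3, -100.1, 107.3]
tool_rot: [[0.292, -0.956, 0.0], [-0.956, -0.292, -0.0], [0.0, -0.0, -1.0]]
force: [-0.3, 0.1, 0.1]
grip_width: 0.001
```

Noise is about 1 N. I'll continue in 2 mm steps.

Request:
drive_tool(
  deltas="0 0.001 0 0;0 0.001 0 0;0 0 0 0",
)

```text
t: 6.68
position: [554.8, -100.6, 107.5]
tool_rot: [[0.292, -0.956, 0.001], [-0.956, -0.292, 0.0], [0.0, -0.001, -1.0]]
force: [0.1, 0.0, -0.1]
grip_width: -0.001
```

Request:
drive_tool(
  deltas="0 0.001 0 0;0 0.0005 0 0;0 0 0 0",
)

```text
t: 7.05
position: [553.9, -100.8, 107.7]
tool_rot: [[0.293, -0.956, 0.002], [-0.956, -0.293, 0.0], [0.0, -0.002, -1.0]]
force: [3.3, 1.9, 0.2]
grip_width: 0.001
```

Request:
drive_tool(
  deltas="0 0.001 0 0;0 0.0005 0 0;0 0 0 0",
)

```text
t: 7.42
position: [553.4, -100.9, 107.8]
tool_rot: [[0.293, -0.956, 0.004], [-0.956, -0.293, 0.001], [0.001, -0.004, -1.0]]
force: [5.6, 1.8, -0.8]
grip_width: 0.003
```

The force rises to 6 N with almost no travel, so the right bolt is tight. Next is the middle one.

Request:
drive_tool(
  deltas="0 -0.006 0 0;0 -0.009 0 0;-0.02 0 0 0;-0.025 0 0 0;-0.025 0 0 0;-0.015 0 0 0;-0.01 0 0 0;0 0 0 0;0 0.003 0 0;0 0.004 0 0;0 0.002 0 0;0 0 0 0;0 0 0 0",
)

```text
t: 9.05
position: [529.6, -9.0, 107.4]
tool_rot: [[0.292, -0.956, 0.0], [-0.956, -0.292, 0.0], [0.0, -0.0, -1.0]]
force: [0.9, -0.6, -0.1]
grip_width: 0.001
```

Request:
drive_tool(
  deltas="0 0.001 0 0;0 0.001 0 0;0 0 0 0",
)

```text
t: 9.43
position: [527.5, -9.5, 107.3]
tool_rot: [[0.293, -0.956, 0.0], [-0.956, -0.293, -0.0], [0.0, -0.0, -1.0]]
force: [-0.2, 0.9, 0.2]
grip_width: -0.001
```

Request:
drive_tool(
  deltas="0 0.001 0 0;0 0.001 0 0;0 0 0 0",
)

```text
t: 9.8
position: [526.3, -9.9, 107.6]
tool_rot: [[0.293, -0.956, 0.002], [-0.956, -0.293, 0.0], [0.0, -0.002, -1.0]]
force: [2.9, 0.6, 0.1]
grip_width: -0.001
```

Request:
drive_tool(
  deltas="0 0.001 0 0;0 0.0007 0 0;0 0 0 0",
)

```text
t: 10.18
position: [525.5, -10.1, 107.8]
tool_rot: [[0.293, -0.956, 0.004], [-0.956, -0.293, 0.001], [0.0, -0.004, -1.0]]
force: [5.2, 1.0, -1.7]
grip_width: -0.001
```

The middle bolt is tight too. Now the left one.

Request:
drive_tool(
  deltas="0 -0.006 0 0;0 -0.009 0 0;-0.02 0 0 0;-0.025 0 0 0;-0.025 0 0 0;-0.015 0 0 0;-0.01 0 0 0;0 0 0 0;0 0.003 0 0;0 0.004 0 0;0 0.002 0 0;0 0 0 0;0 0 0 0",
)

```text
t: 11.8
position: [502.1, 81.9, 107.4]
tool_rot: [[0.292, -0.956, 0.0], [-0.956, -0.292, -0.0], [0.0, -0.0, -1.0]]
force: [0.4, -0.2, -0.7]
grip_width: -0.0
```

Request:
drive_tool(
  deltas="0 0.001 0 0;0 0.001 0 0;0 0.001 0 0;0 0.001 0 0;0 0 0 0",
)

```text
t: 12.42
position: [498.2, 80.8, 107.4]
tool_rot: [[0.292, -0.956, 0.0], [-0.956, -0.292, -0.0], [0.0, -0.0, -1.0]]
force: [0.7, 1.0, -0.6]
grip_width: -0.001
```

Request:
drive_tool(
  deltas="0 0.001 0 0;0 0.001 0 0;0 0 0 0",
)

```text
t: 12.8
position: [496.1, 80.2, 107.2]
tool_rot: [[0.292, -0.956, -0.0], [-0.956, -0.292, -0.0], [0.0, 0.0, -1.0]]
force: [0.5, -0.8, -0.8]
grip_width: -0.001
```

It gives, so the left bolt is loose. I'll swing it out.

Request:
drive_tool(
  deltas="0 0.003 0 0;0 0.003 0 0;0 0.003 0 0;0 0.003 0 0;0 0.003 0 0;0 0.004 0 0;0 0.004 0 0;0 0.004 0 0;0 0.004 0 0;0 0.004 0 0;0 0.003 0 0;0 0 0 0;0 0 0 0;0 0 0 0",
)

```text
t: 14.55
position: [460.1, 69.2, 107.3]
tool_rot: [[0.292, -0.956, 0.0], [-0.956, -0.292, 0.0], [0.0, -0.0, -1.0]]
force: [-0.0, -0.1, 0.9]
grip_width: 0.003
```

```bash
python3 - <<'E'
from h import *
c,p,d=cam('side'); print(r.observe()['position'],r.observe()['force'])
cv2.imwrite('pics/s2.png',cv2.resize(p[190:310,170:400],None,fx=3.4,fy=3.4,interpolation=cv2.INTER_CUBIC))
E
```

```text
[460.03814005  69.16838697 107.27552972] [-0.01795026  0.35845701  0.29173154]
```

View pics/s2.png

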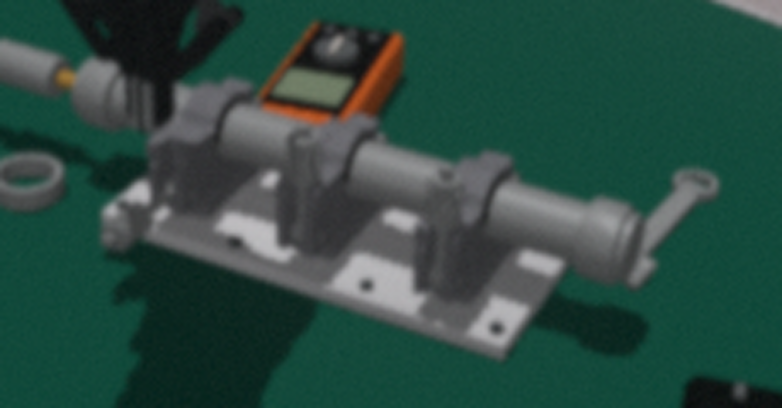

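The left bolt lies forward (crop 125,220), the caps are shut, and the fingers are free. Next I raise, open and move over the left lug, then straddle it.

Request:
drive_tool(
  deltas="0 0 -0.015 0;0.001 -0.008 -0.005 0;0.001 -0.008 0 0;0.001 -0.007 0 0;0 0 0 0;0 0 0 0;0 0 0 0",
  fingers=-1,
)

```text
t: 15.48
position: [482.4, 72.9, 127.1]
tool_rot: [[0.293, -0.956, -0.001], [-0.956, -0.293, -0.0], [0.0, 0.001, -1.0]]
force: [0.1, 0.3, -0.1]
grip_width: 1.002
```

Request:
drive_tool(
  deltas="0 0 0.01 0;0 0 0.012 0;0 0 0.012 0;0 0 0.01 0;0 0 0.008 0;0 0 0.006 0;0 0 0.003 0;0 0 0 0;0 0 0 0",
)

```text
t: 16.6
position: [483.0, 73.0, 66.6]
tool_rot: [[0.292, -0.956, 0.001], [-0.956, -0.292, 0.0], [0.0, -0.001, -1.0]]
force: [0.6, -0.4, 0.4]
grip_width: 0.998
```

```bash
python3 - <<'E'
from h import *
c,p,d=cam('side'); print(r.observe()['position'],r.observe()['force'],r.observe()['grip_width'])
cv2.imwrite('pics/s3.png',cv2.resize(p[170:290,150:380],None,fx=3.4,fy=3.4,interpolation=cv2.INTER_CUBIC))
E
```

```text
[482.98992423  73.02649401  66.59327978] [ 0.36124285 -0.05442976  0.06261916] 1.0035529971696768
```

View pics/s3.png

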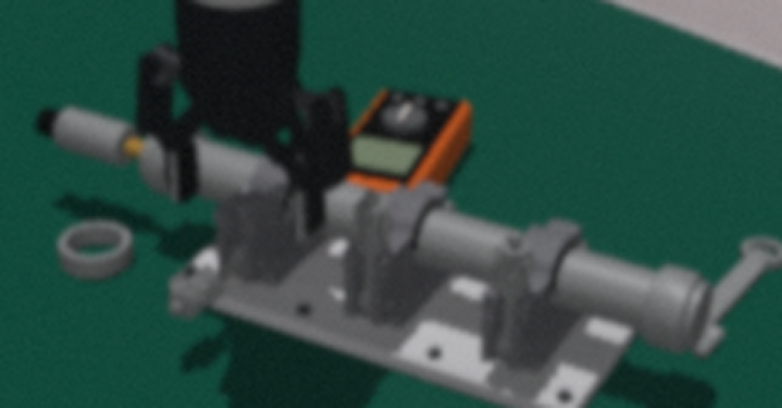

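The fingers straddle the left clamp's lug: pads at crop (185,170) and (312,200), lug between at about (245,200). I'll close.

Request:
drive_tool(
  deltas="0 0 0 0;0 0 0 0;0 0 0 0;0 0 0 0;0 0 0 0;0 0 0 0;0 0 0 0;0 0 0 0",
  fingers=1,
)

```text
t: 17.65
position: [482.8, 73.0, 66.3]
tool_rot: [[0.293, -0.956, 0.0], [-0.956, -0.293, -0.0], [0.0, -0.0, -1.0]]
force: [-1.1, 0.1, 2.3]
grip_width: 0.338
```

```bash
python3 -c "
import numpy as np
p=.086+np.linspace(0,1.05,17)
print(';'.join(f'0 {-a:.4f} {-b:.4f} 0' for a,b in zip(np.diff(-81.3e-3*np.cos(p)),np.diff(81.3e-3*np.sin(p)))))"
```

```text
0 -0.0006 -0.0053 0;0 -0.0010 -0.0052 0;0 -0.0013 -0.0052 0;0 -0.0017 -0.0051 0;0 -0.0020 -0.0050 0;0 -0.0023 -0.0048 0;0 -0.0026 -0.0046 0;0 -0.0029 -0.0045 0;0 -0.0032 -0.0043 0;0 -0.0035 -0.0040 0;0 -0.0037 -0.0038 0;0 -0.0040 -0.0036 0;0 -0.0042 -0.0033 0;0 -0.0044 -0.0030 0;0 -0.0046 -0.0027 0;0 -0.0048 -0.0024 0
```

Request:
drive_tool(
  deltas="0 -0.0006 -0.0053 0;0 -0.0010 -0.0052 0;0 -0.0013 -0.0052 0;0 -0.0017 -0.0051 0;0 0 0 0;0 0 0 0",
)

```text
t: 18.4
position: [487.8, 74.5, 87.3]
tool_rot: [[0.292, -0.956, 0.001], [-0.956, -0.292, 0.001], [-0.0, -0.002, -1.0]]
force: [4.6, 1.7, -8.4]
grip_width: 0.331
```

Request:
drive_tool(
  deltas="0 -0.0020 -0.0050 0;0 -0.0023 -0.0048 0;0 -0.0026 -0.0046 0;0 -0.0029 -0.0045 0;0 -0.0032 -0.0043 0;0 -0.0035 -0.0040 0;0 0 0 0;0 0 0 0",
)

```text
t: 19.4
position: [502.2, 79.0, 113.6]
tool_rot: [[0.293, -0.956, -0.001], [-0.956, -0.293, -0.0], [-0.0, 0.001, -1.0]]
force: [4.4, 1.9, -12.7]
grip_width: 0.336
```

Request:
drive_tool(
  deltas="0 -0.0037 -0.0038 0;0 -0.0040 -0.0036 0;0 -0.0042 -0.0033 0;0 -0.0044 -0.0030 0;0 -0.0046 -0.0027 0;0 -0.0048 -0.0024 0;0 0 0 0;0 0 0 0;0 0 0 0",
)

```text
t: 20.52
position: [527.5, 86.8, 133.4]
tool_rot: [[0.293, -0.956, 0.0], [-0.956, -0.293, -0.0], [0.0, -0.0, -1.0]]
force: [-3.1, 0.7, -7.6]
grip_width: 0.333
```

```bash
python3 - <<'E'
from h import *
c,p,d=cam('side'); print(r.observe()['position'],r.observe()['force'],r.observe()['grip_width'])
a=cv2.resize(p[150:290,150:380],None,fx=3.4,fy=3.4,interpolation=cv2.INTER_CUBIC)
cv2.imwrite('pics/s4.png',a)
E
```

```text
[527.44621072  86.75524515 133.32825978] [-2.92702622  0.56926653 -6.96355235] 0.3313181324244546
```

View pics/s4.png

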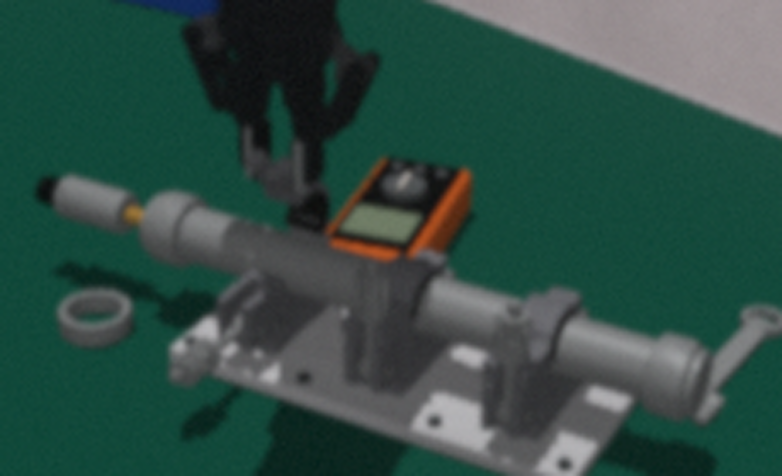

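The fingers hold the left cap's fork lug high (crop 285,180). The tube below it is bare, the bolt lies down (195,360), and the other clamps are shut. I'll check the lug height once from depth, then hand in.

```bash
python3 - <<'E'
from h import *
c,p,d=cam('side')
for u,v in((232,202),(234,203),(236,202)): print(np.round(px2w(c,u,v,d[v,u])))
for n in('meter','mouse','spanner','ferrule'):
    f=r.find_in('side',n)[:1]; print(n,f)
o=r.observe(); print(o['t'],o['force'],o['grip_width'],o['position']); r.job_done()
E
```

```text
[515.  74. 129.]
[518.  71. 127.]
[520.  67. 130.]
meter [{'at': [269.5, 215.3], 'score': 0.86}]
mouse [{'at': [383.4, 324.4], 'score': 0.91}]
spanner []
ferrule [{'at': [176.9, 242.0], 'score': 0.57}]
20.825 [-3.98954303  1.39856075 -6.73912802] 0.33116970140786994 [527.44300367  86.74726286 133.3255789 ]
the job is handed in; nothing more can be done
```

The loose bolt was the left one. I swung it out of its slot, lifted the left cap, and handed the job in at 20.8 s with the gripper still holding the cap open.

- **Finding the bolt:** I tapped each nut outwards from the tube. The right and middle bolts resisted at about 6 N and 5 N with almost no travel, far below the roughly 40 N limit. The left gave without measurable force, and the picture showed it lying down with all three caps still shut.
- **Lifting the cap:** I pinched the left lug by its sides and lifted it along its hinge arc to about 1.05 rad. The grip opening stayed at 0.33, about 28 mm against the 30 mm lug.
- **Last checks:**
  - Depth readings put the lug at about 127–130 mm, which fits an opening of roughly 1 rad.
  - The cap was still pulling about 7 N on the tool.
  - The meter, mouse and ring were found within about 3 pixels of where they started.
  - The network missed the spanner in that final check, but it was in place in the picture just before.
  - The other two caps looked shut in that same picture; I did not measure them.

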